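# Clip the guide into the gauge stand and hold the probe centred in its bore

### The arm

A 6-joint arm with a two-finger parallel gripper is mounted at the origin on a cart in front of the work surface, level with it; the furniture and walls round the work are solid. World frame = base frame: x ahead of the robot, y to its left, z up, the work surface at z = 0. Lengths are in m, angles in rad, forces in N, time in s.
With the tool pointing down it reaches from about 0.275 to 0.75 m from the base axis. Payload 10.2 kg.
Tool frame: the origin (TCP) lies midway between the tips of the shut fingers; the grasp point (between the pads) lies 19 mm behind it; z points along the fingers, y is the line along which they close (so a half turn about z gives the same grasp; the last joint's range is limited). The gripper opens to 88 mm and grips with 3 to 60 N. Pads are 18 mm wide; open, the fingers measure 123 mm over their backs; the gripper's body (75 mm by 187 mm) begins 45 mm behind the grasp point.
Start: joints at [0.924, 0.313, 1.498, -0, 1.331, -0.223], TCP at [0.216, 0.479, 0.239] pointing down, gripper open.
Joint ranges: [-2.94, 2.94], [-0.97, 2.17], [0.19, 2.56], [-1.23, 4.37], [0.02, 3.11], [-2.88, 2.88]. Speed limits (rad/s): [2.39, 2.39, 3.01, 3.14, 3.14, 3.14].

### API

Orientations are given as [roll, pitch, yaw] about the fixed x, y, z axes, in that order (R = Rz(yaw) Ry(pitch) Rx(roll)).
In Python, from plant import manip, camera, ticket gives the robot as it stands.
- The arm moves only by the shell command python3 -m crank 'ROWS'. ROWS is JSON, a list of rows, each an object of numbers: "rx", "ry", "rz": the turn, a rotation vector about the tool's x, y, z in rad; "x", "y", "z": the shift along the tool's x, y, z in m; "gripper": the opening, from 0 (shut) to 1 (fully open). In form: [{"rx": .., "ry": .., "rz": .., "x": .., "y": .., "z": .., "gripper": ..}, ...]. A call has 1 to 12 rows; each row is the pose to reach, as a shift and turn from the pose commanded when the call began, along the tool's axes at that moment; what a row does not reach only later rows make up. A row lasts 1/8 s, in which the tool goes at most 62.5 mm and 10.7 degrees, less where a joint would pass 70% of its speed; a pose out of reach is approached as far as the arm can. A call with a gripper value outside its range is refused whole. The fingers move at their own pace and stop on an object; the grip force is fixed at half the most. Time passes only in rows, so rows that repeat a pose let the fingers close. It gives the time, the measured TCP pose, the force, the opening and the grip force at its end, in the units of the state.
- manip.get_obs(): the state, without advancing time (a new reading comes with each control period).
- camera(name): name is "scene" or "top"; returns a dict with "img" (480x640x3 uint8, red, green, blue), "fx", "fy", "cx", "cy" (pixels), "k1" (the pictures are not rectified: a ray, as slopes to the right and down, at radius r is drawn at 1 + k1 r^2 times it, then the intrinsics apply), "cam_to_world" (4x4, takes a point from camera to world coordinates). Camera axes: x right, y down, z forward; pixel columns grow to the right and rows downward; lengths in m; the calibration is good to about 2 mm. A picture is of the moment at which its call begins. There is no depth.
- ticket.job_done(): hands the job in; it is judged then, once.
The state is a dict: "time": time; "joint_pos": joint angles; "qvel": joint speeds; "joint_efforts": joint torques, N m; "tcp_pos": TCP position; "orientation": TCP orientation; "contact_force": force on the tool from outside, world axes, zero at the start; "torque": the same for the moment, N m; "finger_gap": opening from 0.0 (shut) to 1.0 (fully open); "gripper_force": force on a finger pad.
Only numpy, scipy, OpenCV 4.12 (cv2) and the standard library are available. Lean on these libraries where they do the work, as an engineer would, in place of code of your own. Each camera call takes 0.05 s, during which the arm holds its last target. There are 200 camera calls.

### The job

Lay the guide bar into the two forks of the gauge stand and push it down past the sprung jaws until it is fully home, both jaws have closed over it and the hub stands midway between the forks, then let it go. Take the probe out of its parking tube and, keeping it upright, lower its stem through the hub's bore without touching the bore or anything on the stand, until the tip is about half-way down inside the brass ring below. Finish while still holding the probe there, still and centred in the bore (within about 4 mm); leave the box, the valve and the cam on the bench where they are.

Things in the scene. Friction and masses are not known exactly. Their poses are not given: they have to be found in the camera images.
- guide_bore (a point): centre of the loose steel guide: hub 34 x 34 mm, 30 mm high (this point half-way up), with an upright through bore of 22 mm diameter; a 10 x 10 mm square bar runs through it along y, ends 68 mm from this point, bar's middle 5 mm below it. Same after half a turn about z. Grip the hub by its two faces across x
- guide: the whole guide, about 180 g, lying level on the bench; origin at the centre of the hub's underside, 15 mm below guide_bore, same axes
- stand: fixed gauge stand with its jaws: dark steel base 90 x 150 x 12 mm, two aluminium columns 10 mm thick at its y = +50 and -50 mm, forked on top. Origin under the base's centre, on the bench; x, y along the base's short and long sides
- clip_seat (a point): stand's axes, on its centre line, 72 mm above the bench: where guide_bore comes to when the bar is home in both forks, bar along y either way round. Slots run along y, 13 mm wide in x, with sloped lead-ins; slot floors 10 mm below this point, tines to 14 mm above. The jaws' noses reach 27 mm above, so bring the guide in from 45 mm above
- jaw_left (a joint): steel jaw 7 mm wide at the stand's y = +60 mm, hinged low on the column, its sloped nose leaning over the slot from the +x side: 0 rad shut, up to 0.5 as it is pushed back to +x. The bar pushed down opens both jaws (about 5 N in all); they snap shut over it when it is home
- jaw_right (a joint): the same jaw at the stand's y = -60 mm
- ring_mid (a point): stand's axes, on its centre line, 24 mm above the bench: half-way down inside the brass ring fixed to the base (38 mm outside, 28 mm inside diameter, 24 mm high; floor 12 mm below this point, rim 12 mm above). The probe's tip ends at this height
- probe_head (a point): centre of the probe's round black handle, 20 mm diameter, 50 mm high: grip here. Below it a 26 mm collar (25 to 31 mm below this point) and a steel stem of 8 mm diameter that ends in the tip 111 mm below this point; a 5 mm stub on top. z points up along the probe. It starts upright, this point 121 mm above the bench
- probe_tip (a point): lower end of the probe's stem, on its axis
- probe: the whole probe, about 120 g, hanging by its collar on the parking tube at the start; origin at the tip, z up
- rest: fixed parking tube of the probe: aluminium, 30 mm outside and 14 mm inside diameter, on a black foot 68 mm in diameter; top 90 mm above the bench, so the probe is raised 80 mm to come out; origin under its centre, on the bench
- jet_box: small red and white cardboard packet, 68 x 97 x 27 mm, a bystander
- valve: dark mushroom-shaped valve, 45 mm wide, 31 mm high, a bystander
- cam: small black cam, 36 x 40 x 14 mm, a bystander in front of the stand
Not all that is in view belongs to the job. Leave any blue or purple look-alike of the probe alone.

How it is judged:
On the way, in this order (a step that is already met when the one before it is completed fails the run):
1. the guide is home in both forks, both jaws shut over it, and let go (x of guide_bore in the frame of clip_seat between -0.003 and 0.003 m and y of guide_bore in the frame of clip_seat between -0.006 and 0.006 m and z of guide_bore in the frame of clip_seat between -0.003 and 0.002 m and angle between guide_bore's own z axis and vertical below 0.06 rad and value of joint each of jaw_left, jaw_right below 0.05 rad and contact force between guide and the fingers below 0.1 N), for 0.2 s.
2. the probe's tip is out of the parking tube (z of probe_tip in the frame of rest above 0.09 m), for 0.05 s.
3. the probe's tip has come down through the bore (x of probe_tip in the frame of guide_bore between -0.007 and 0.007 m and y of probe_tip in the frame of guide_bore between -0.007 and 0.007 m and z of probe_tip in the frame of guide_bore below -0.015 m), for 0.05 s.
At the end, for the whole second after the job is handed in: Guide home (3 mm across the slots and in height, 6 mm along), level, jaws shut, released; probe held still by the fingers, touching neither guide nor stand, tilt under 0.1 rad, tip within 4.5 mm of the bore axis and 9 mm of the ring mid height; bystanders within 30 mm of their starts (all of step 1 and horizontal distance between probe_tip and guide_bore below 0.0045 m and angle between probe_tip's own z axis and vertical below 0.1 rad and z of probe_tip in the frame of ring_mid between -0.009 and 0.009 m and horizontal distance between probe_tip and ring_mid below 0.01 m and contact force between probe and the fingers above 1 N and contact force between probe and guide below 0.1 N and contact force between probe and stand below 0.1 N and linear speed of probe below 0.01 m/s and not (distance of jet_box from where it was at the start of the episode above 0.03 m) and not (distance of valve from where it was at the start of the episode above 0.03 m) and not (distance of cam from where it was at the start of the episode above 0.03 m)); the arm keeps its last pose, push and grip.
It fails at once if the probe leans by more than 0.3 rad (angle between probe_tip's own z axis and vertical above 0.3 rad).
It fails at once if the probe touches the guide (contact force between probe and guide above 0.2 N).
It fails at once if the probe touches the stand (contact force between probe and stand above 0.2 N).
It fails at once if a bystander is moved by more than 30 mm (distance of any of jet_box, valve, cam from where it was at the start of the episode above 0.03 m).
It also fails if it takes over 53 s, if anything falls off the work surface, if the arm or the gripper's body presses on something with over 40 N, if the wrist force passes 120 N, or if a joint passes its speed limit or range.

## Working session

There is one attempt and no reset: what is moved stays moved. The work goes in short steps, Python scripts to look and compute and a shell command to move; the robot and the scene stay as the last step left them, time stands still between calls to the robot, and variables do not carry over. Pictures are saved under pics/ and viewed, at most 10 in all, crops included, and the job is handed in when it is done.

```bash
mkdir -p pics; ls; python3 - <<'E'
from plant import manip,camera
import cv2,numpy as np
print(manip.get_obs())
for n in("scene","top"):
    c=camera(n);cv2.imwrite(f"pics/{n}0.png",c["img"][:,:,::-1]);print(n,{k:(np.round(v,4).tolist() if k!='img' else 0) for k,v in c.items()})
E
```

```text
pics
{'time': 0.0, 'joint_pos': array([ 9.23613176e-01,  3.13438705e-01,  1.49844045e+00, -7.32521977e-06,
        1.33103607e+00, -2.23373277e-01]), 'qvel': array([ 1.03894665e-03, -1.82805837e-03,  1.58286759e-03, -9.61350612e-04,
       -1.30409830e-05,  9.20597565e-04]), 'joint_efforts': array([ 7.49696683e-04, -4.02208185e+01, -2.52274328e+01,  6.95556169e-02,
        3.51542572e-02, -1.19596921e-04]), 'tcp_pos': array([0.21573923, 0.47834127, 0.2381656 ]), 'orientation': array([-3.14030137e+00, -2.86039479e-04,  2.71778434e+00]), 'contact_force': array([-0.05071915,  0.48119651, -0.41648607]), 'torque': array([-0.01359899, -0.00601062,  0.02224326]), 'gripper_force': 0.0, 'finger_gap': 0.9967192353694749}
scene {'img': 0, 'fx': 608.728, 'fy': 608.728, 'cx': 318.4131, 'cy': 240.2756, 'k1': -0.1914, 'cam_to_world': [[-0.5, -0.3652, 0.7852, -0.2172], [-0.866, 0.2049, -0.4562, 0.6245], [0.0057, -0.9081, -0.4187, 0.4942], [0.0, 0.0, 0.0, 1.0]]}
top {'img': 0, 'fx': 465.6748, 'fy': 465.6748, 'cx': 316.724, 'cy': 238.7842, 'k1': -0.0023, 'cam_to_world': [[0.0301, -0.9978, 0.0582, 0.4747], [-0.9993, -0.0315, -0.0221, 0.1796], [0.0239, -0.0575, -0.9981, 0.9618], [0.0, 0.0, 0.0, 1.0]]}
```

View pics/scene0.png

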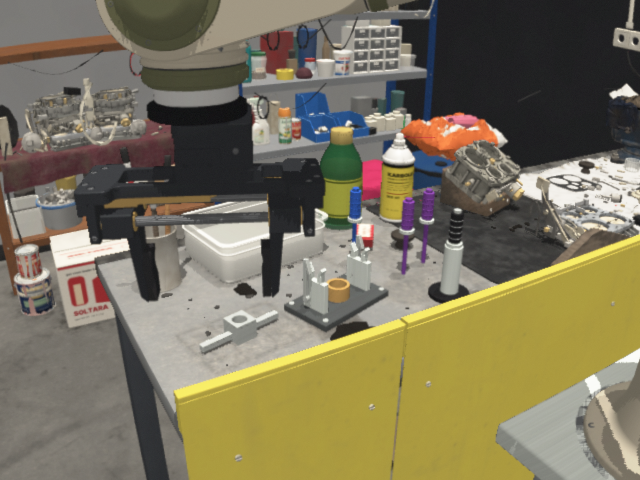

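View pics/top0.png

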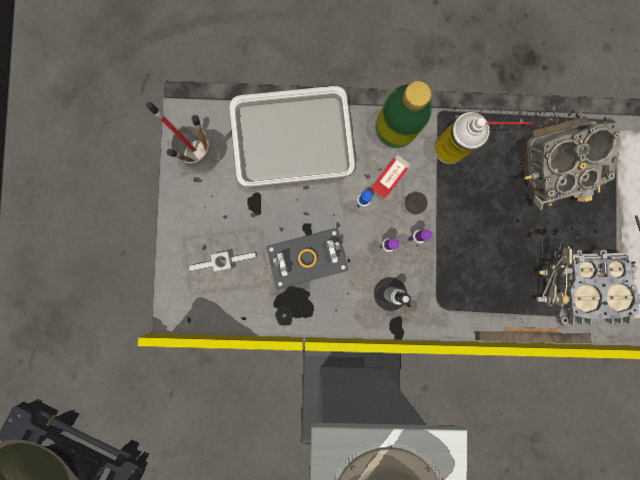

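```bash
cat > h.py <<'E'
import numpy as np,cv2
from plant import manip,camera
from scipy.spatial.transform import Rotation as Ro
def ray(c,p):
    K=np.array([[c["fx"],0,c["cx"]],[0,c["fy"],c["cy"]],[0,0,1]])
    n=cv2.undistortPoints(np.array([[p]],float),K,np.array([c["k1"],0,0,0,0]))[0,0]
    T=np.array(c["cam_to_world"]);return T[:3,3],T[:3,:3]@np.r_[n,1]
def atz(c,p,z):
    o,d=ray(c,p);return o+d*(z-o[2])/d[2]
def proj(c,P):
    T=np.array(c["cam_to_world"]);q=(np.atleast_2d(P)-T[:3,3])@T[:3,:3];s=q[:,:2]/q[:,2:]
    s=s*(1+c["k1"]*(s**2).sum(1,keepdims=True));return s*c["fx"]+[c["cx"],c["cy"]]
def crop(n,x0,y0,x1,y1,f,out,c=None):
    c=c or camera(n);im=cv2.resize(c["img"][y0:y1,x0:x1,::-1],None,fx=f,fy=f,interpolation=cv2.INTER_CUBIC)
    cv2.imwrite(out,im);return c
E
python3 - <<'E'
from h import *
crop("top",180,230,430,330,3.2,"pics/t1.png");crop("scene",195,180,475,350,2.8,"pics/s1.png")
E
```

```text
(no output)
```

View pics/t1.png

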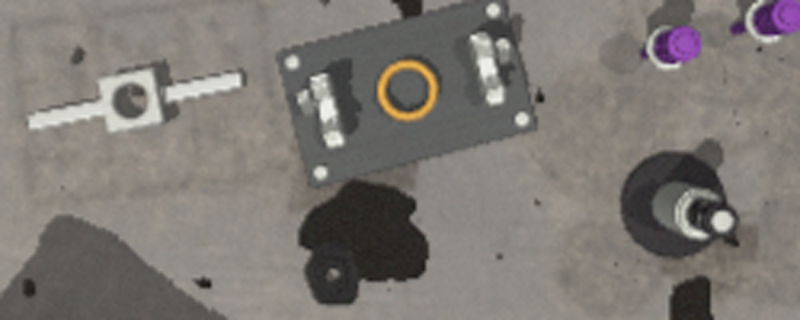

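View pics/s1.png

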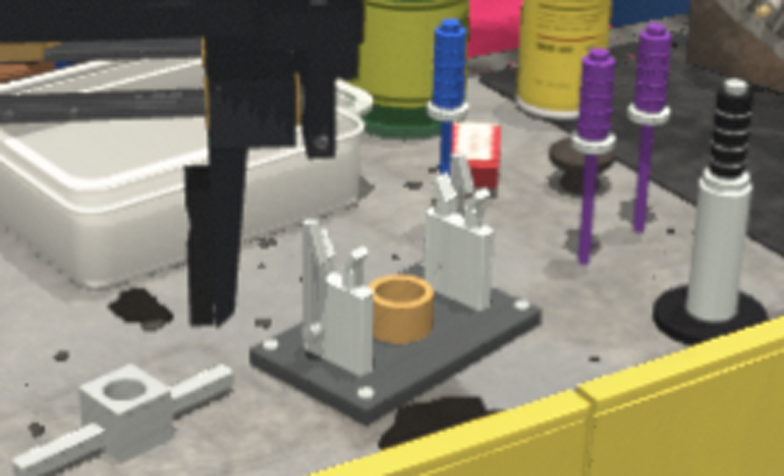

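Candidates for the probe: blue (365,198), purple (389,243) and (422,236), and black on the aluminium tube at (393,296). Only the black one hangs in a parking tube and fits the description. The guide is at (222,261), the stand at (308,258) and the cam at (284,316), all top-view pixels.

```bash
python3 - <<'E'
from h import *
t=camera("top");s=camera("scene")
T=lambda u,v:(180+u/3.2-.34,230+v/3.2-.34)
S=lambda u,v:(195+u/2.8-.32,180+v/2.8-.32)
r=lambda a:np.round(a,4)
print("ring",r(atz(t,T(407,90),.036)),r(atz(s,S(401,292),.036)))
tc=[atz(t,T(*p),.013) for p in [(292,62),(493,10),(522,119),(320,173)]]
sc=[atz(s,S(*p),.013) for p in [(270,345),(366,393),(522,305)]]
print("screws",r(tc),r(np.mean(tc,0)),r(sc), "diag mid", r((sc[0]+sc[2])/2))
ang=lambda a,b:np.degrees(np.arctan2(b[1]-a[1],b[0]-a[0]))
print("long dir",ang(tc[1],tc[0]),ang(tc[2],tc[3]),ang(sc[2],sc[1]))
print("hub",r(atz(t,T(132,97),.03)),r(atz(s,S(125,389),.03)))
for c,P in((t,[T(28,122),T(243,78)]),(s,[S(18,467),S(228,372)])):
    a,b=[atz(c,p,.015) for p in P];print("bar",r(a),r(b),r((a+b)/2),np.linalg.norm(a-b),ang(b,a))
print("probe top",r(atz(t,T(722,220),.151)),r(atz(s,S(737,86),.151)))
print("rest foot",r(atz(t,T(673,204),.008)))
print("cam",r(atz(t,T(332,275),.014)))
E
```

```text
ring [0.4903 0.1776 0.036 ] [0.4866 0.18   0.036 ]
screws [[0.5062 0.2512 0.013 ]
 [0.5434 0.1243 0.013 ]
 [0.4745 0.1039 0.013 ]
 [0.4365 0.231  0.013 ]] [0.4901 0.1776 0.013 ] [[0.5058 0.2526 0.013 ]
 [0.4371 0.2316 0.013 ]
 [0.4741 0.1051 0.013 ]] diag mid [0.4899 0.1788 0.013 ]
long dir 106.3324604561203 106.63041746138684 106.28807371558405
hub [0.4808 0.3484 0.03  ] [0.4772 0.351  0.03  ]
bar [0.4632 0.4157 0.015 ] [0.4951 0.2816 0.015 ] [0.4791 0.3487 0.015 ] 0.13777179341360524 103.37339571115504
bar [0.4586 0.4174 0.015 ] [0.4887 0.287  0.015 ] [0.4736 0.3522 0.015 ] 0.13382838053170654 102.99417731307706
probe top [0.423  0.0045 0.151 ] [0.4167 0.0096 0.151 ]
rest foot [0.4231 0.0053 0.008 ]
cam [0.3728 0.2212 0.014 ]
```

```bash
python3 - <<'E'
from h import *
t=camera("top");s=camera("scene")
def tri(p,q):
    o1,d1=ray(t,p);o2,d2=ray(s,q);x=np.linalg.lstsq(np.c_[d1,-d2],o2-o1,rcond=None)[0]
    a=o1+d1*x[0];b=o2+d2*x[1];return np.round((a+b)/2,3),np.linalg.norm(a-b)
print("guard seam",tri((304,339),(404,322)),"guard left",tri((139,339),(180,395)))
print("purple head",tri((180+686/3.2,230+42/3.2),(195+598/2.8,180+53/2.8)))
print("bottle",atz(t,(403,130),.2),"tray edge", atz(t,(240,185),.05),atz(t,(352,178),.05))
o=manip.get_obs();R=Ro.from_euler('xyz',o["orientation"]).as_matrix()
print("guide shift",R.T@(np.array([.479,.3495,.15])-o["tcp_pos"]),o["orientation"])
E
```

```text
guard seam (array([0.331, 0.175, 0.05 ]), np.float64(0.007367265590439118)) guard left (array([0.324, 0.491, 0.055]), np.float64(0.004112956737439006))
purple head (array([0.52 , 0.024, 0.138]), np.float64(0.0013110512461685737))
bottle [0.70546203 0.02429573 0.2       ] tray edge [0.62904643 0.31358269 0.05      ] [0.65059112 0.09327034 0.05      ]
guide shift [-0.29291522 -0.00938137  0.08859943] [-3.14133929e+00 -5.00799488e-05  2.71781988e+00]
```

```bash
python3 -m crank '[{"rz":0.4,"x":-0.15,"y":-0.005,"z":0.02,"gripper":1},{"rz":0.915,"x":-0.293,"y":-0.009,"z":0.089,"gripper":1},{"rz":0.915,"x":-0.293,"y":-0.009,"z":0.089,"gripper":1},{"rz":0.915,"x":-0.293,"y":-0.009,"z":0.089,"gripper":1},{"rz":0.915,"x":-0.293,"y":-0.009,"z":0.089,"gripper":1},{"rz":0.915,"x":-0.293,"y":-0.009,"z":0.089,"gripper":1},{"rz":0.915,"x":-0.293,"y":-0.009,"z":0.089,"gripper":1},{"rz":0.915,"x":-0.293,"y":-0.009,"z":0.089,"gripper":1}]'
python3 - <<'E'
from h import *
o=manip.get_obs();R=Ro.from_euler('xyz',o["orientation"]).as_matrix()
print(o["time"],R.round(3),R.T@(np.array([.480,.349,.004])-o["tcp_pos"]))
t=camera("top");s=crop("scene",150,180,430,360,2.8,"pics/s2.png")
print(proj(s,o["tcp_pos"]),proj(t,o["tcp_pos"]))
E
```

```text
0.4 [[-0.912  0.411 -0.   ]
 [ 0.411  0.912 -0.   ]
 [ 0.    -0.    -1.   ]] [-0.29403967 -0.00938895  0.23459938]
[[210.70092698 292.12691087]] [[101.59763902 431.80235991]]invalid input at $[0]: expected keys rx, ry, rz, x, y, z, gripper
```

View pics/s2.png

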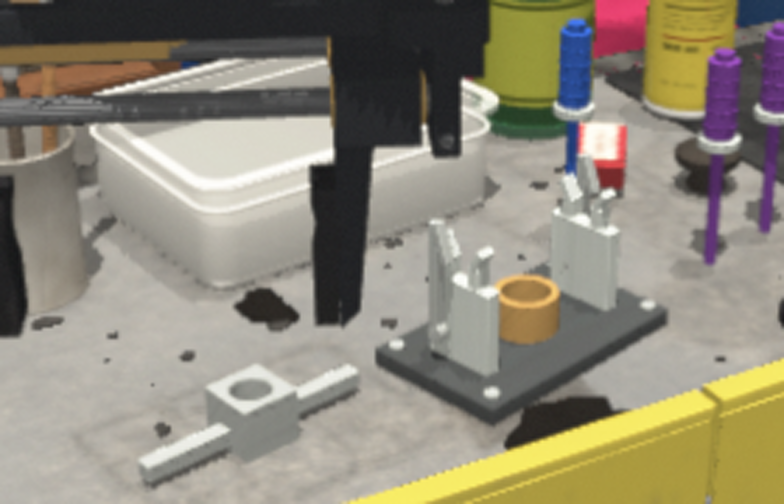

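The call was refused because every row needs all seven keys, so the arm has not moved: same scene, guide hub at about scene (240,323).

```bash
python3 -m crank '[{"rx":0,"ry":0,"rz":0.4,"x":-0.15,"y":-0.005,"z":0.02,"gripper":1},{"rx":0,"ry":0,"rz":0.915,"x":-0.293,"y":-0.009,"z":0.089,"gripper":1},{"rx":0,"ry":0,"rz":0.915,"x":-0.293,"y":-0.009,"z":0.089,"gripper":1},{"rx":0,"ry":0,"rz":0.915,"x":-0.293,"y":-0.009,"z":0.089,"gripper":1},{"rx":0,"ry":0,"rz":0.915,"x":-0.293,"y":-0.009,"z":0.089,"gripper":1},{"rx":0,"ry":0,"rz":0.915,"x":-0.293,"y":-0.009,"z":0.089,"gripper":1},{"rx":0,"ry":0,"rz":0.915,"x":-0.293,"y":-0.009,"z":0.089,"gripper":1},{"rx":0,"ry":0,"rz":0.915,"x":-0.293,"y":-0.009,"z":0.089,"gripper":1}]'
python3 - <<'E'
from h import *
o=manip.get_obs();R=Ro.from_euler('xyz',o["orientation"]).as_matrix()
print(o["time"],R.round(3),R.T@(np.array([.480,.349,.004])-o["tcp_pos"]))
s=crop("scene",150,180,430,360,2.8,"pics/s3.png")
print((proj(s,o["tcp_pos"])-[150,180])*2.8)
E
```

```text
time: 1.5
tcp_pos: [0.4784, 0.3508, 0.1505]
orientation: [3.141, -0.0, 1.805]
contact_force: [-0.3, 0.1, -0.5]
finger_gap: 0.999
gripper_force: 0.0
1.5 [[-0.232  0.973  0.001]
 [ 0.973  0.232  0.001]
 [ 0.     0.001 -1.   ]] [-0.002156    0.00095611  0.14648651]
[[236.57637932 173.06827203]]
```

View pics/s3.png

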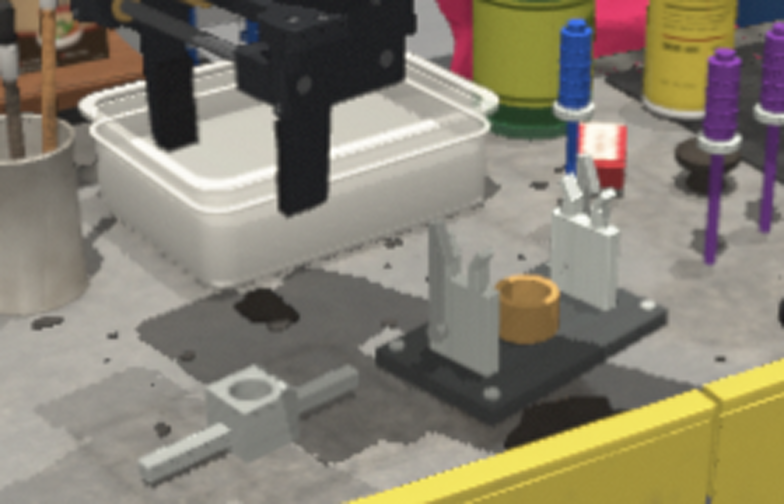

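The fingers straddle the hub: tip midpoint is at about crop (239,176), as predicted. Descend and grip.

```bash
python3 -m crank '[{"rx":0,"ry":0,"rz":0,"x":-0.002,"y":0.001,"z":0.05,"gripper":1},{"rx":0,"ry":0,"rz":0,"x":-0.002,"y":0.001,"z":0.1,"gripper":1},{"rx":0,"ry":0,"rz":0,"x":-0.002,"y":0.001,"z":0.13,"gripper":1},{"rx":0,"ry":0,"rz":0,"x":-0.002,"y":0.001,"z":0.146,"gripper":1},{"rx":0,"ry":0,"rz":0,"x":-0.002,"y":0.001,"z":0.146,"gripper":0.2},{"rx":0,"ry":0,"rz":0,"x":-0.002,"y":0.001,"z":0.146,"gripper":0.2},{"rx":0,"ry":0,"rz":0,"x":-0.002,"y":0.001,"z":0.146,"gripper":0.2},{"rx":0,"ry":0,"rz":0,"x":-0.002,"y":0.001,"z":0.146,"gripper":0.2},{"rx":0,"ry":0,"rz":0,"x":-0.002,"y":0.001,"z":0.146,"gripper":0.2},{"rx":0,"ry":0,"rz":0,"x":-0.002,"y":0.001,"z":0.146,"gripper":0.2},{"rx":0,"ry":0,"rz":0,"x":-0.002,"y":0.001,"z":0.146,"gripper":0.2}]'
python3 - <<'E'
from h import *
o=manip.get_obs();R=Ro.from_euler('xyz',o["orientation"]).as_matrix()
a=np.radians(16.4);print(o["gripper_force"],o["finger_gap"]*88, R.T@(np.array([.490,.178,.125])-o["tcp_pos"]), np.degrees(o["orientation"][2])-90)
E
```

```text
time: 2.92
tcp_pos: [0.4806, 0.3481, 0.0038]
orientation: [-3.141, 0.0, 1.803]
contact_force: [-1.3, -1.2, 2.3]
finger_gap: 0.385
gripper_force: 30.0
29.9996592476964 33.85051379707352 [-0.16772973 -0.03002073 -0.12116588] 13.293958952881653
```

```bash
python3 -m crank '[{"rx":0,"ry":0,"rz":0,"x":0,"y":0,"z":-0.06,"gripper":0.2},{"rx":0,"ry":0,"rz":0,"x":0,"y":0,"z":-0.121,"gripper":0.2},{"rx":0,"ry":0,"rz":0,"x":-0.01,"y":0,"z":-0.121,"gripper":0.2},{"rx":0,"ry":0,"rz":-0.02,"x":-0.05,"y":-0.01,"z":-0.121,"gripper":0.2},{"rx":0,"ry":0,"rz":-0.054,"x":-0.1,"y":-0.02,"z":-0.121,"gripper":0.2},{"rx":0,"ry":0,"rz":-0.054,"x":-0.15,"y":-0.03,"z":-0.121,"gripper":0.2},{"rx":0,"ry":0,"rz":-0.054,"x":-0.168,"y":-0.03,"z":-0.121,"gripper":0.2},{"rx":0,"ry":0,"rz":-0.054,"x":-0.168,"y":-0.03,"z":-0.121,"gripper":0.2},{"rx":0,"ry":0,"rz":-0.054,"x":-0.168,"y":-0.03,"z":-0.121,"gripper":0.2}]'
python3 - <<'E'
from h import *
o=manip.get_obs()
t=camera("top");s=camera("scene")
a=cv2.resize(t["img"][215:305,255:365,::-1],None,fx=7,fy=6.5,interpolation=2)[:, :770]
a=cv2.resize(t["img"][215:305,255:365,::-1],None,fx=3.6,fy=3.6,interpolation=2)
b=cv2.resize(s["img"][210:330,270:395,::-1],None,fx=3,fy=3,interpolation=2)
im=np.zeros((max(a.shape[0],b.shape[0]),a.shape[1]+b.shape[1],3),np.uint8);im[:a.shape[0],:a.shape[1]]=a;im[:b.shape[0],a.shape[1]:]=b
cv2.imwrite("pics/c4.png",im);print(o["gripper_force"],o["finger_gap"],a.shape)
E
```

```text
time: 4.05
tcp_pos: [0.4899, 0.1788, 0.1243]
orientation: [-3.141, -0.0, 1.858]
contact_force: [-0.5, 0.6, -2.0]
finger_gap: 0.385
gripper_force: 30.0
29.999804073013365 0.3852166510202548 (324, 396, 3)
```

View pics/c4.png

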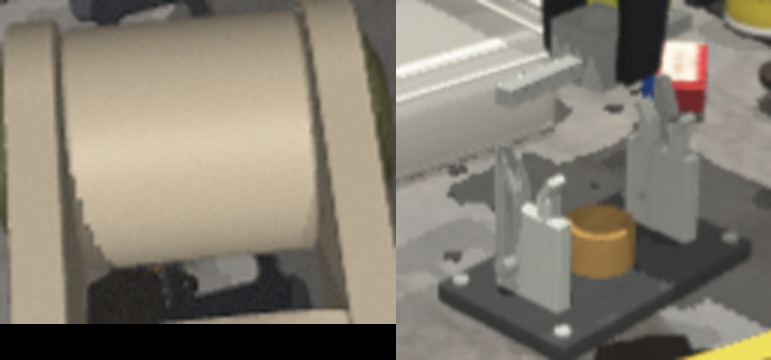

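```bash
cat > ov.py <<'E'
from h import *
import sys
def box(cx,cy,cz,sx,sy,sz,pos,yaw):
    v=np.array([[i,j,k] for i in(-1,1) for j in(-1,1) for k in(-1,1)])*[sx/2,sy/2,sz/2]+[cx,cy,cz]
    return v@Ro.from_euler('z',yaw).as_matrix().T+pos
def draw(im,c,V,col,x0,y0,f):
    p=(proj(c,V)-[x0,y0])*f+f/2
    for i in range(8):
        for b in(1,2,4):
            if not i&b: cv2.line(im,tuple(int(q*16) for q in p[i]),tuple(int(q*16) for q in p[i|b]),col,1,cv2.LINE_AA,4)
def overlay(out,guide,stand,yaw,x0,y0,x1,y1,f,name="scene",gyaw=None):
    c=camera(name);im=cv2.resize(c["img"][y0:y1,x0:x1,::-1].copy(),None,fx=f,fy=f,interpolation=2)
    if guide is not None:
        g=np.array(guide);gy=yaw if gyaw is None else gyaw
        draw(im,c,box(0,0,0,.034,.034,.03,g,gy),(0,0,255),x0,y0,f);draw(im,c,box(0,0,-.005,.01,.136,.01,g,gy),(0,0,255),x0,y0,f)
    s=np.array([*stand,0]);draw(im,c,box(0,0,.006,.09,.15,.012,s,yaw),(0,255,0),x0,y0,f)
    for k in(1,-1): draw(im,c,box(0,.05*k,.074,.013,.01,.024,s,yaw),(0,255,0),x0,y0,f)
    a=np.linspace(0,6.28,40)
    for r in(.014,.019):
        p=(proj(c,np.c_[r*np.cos(a),r*np.sin(a),a*0+.036]+s)-[x0,y0])*f+f/2
        cv2.polylines(im,[p.astype(np.int32)],True,(255,255,0),1)
    cv2.imwrite(out,im)
E
python3 - <<'E'
from ov import *
o=manip.get_obs();p=o["tcp_pos"];print(p)
overlay("pics/o5.png",p+[0,0,.0112],(.490,.178),np.radians(16.4),275,200,395,330,4.6,gyaw=o["orientation"][2]-np.pi/2)
E
```

```text
[0.4899118  0.17888238 0.12445181]
```

View pics/o5.png

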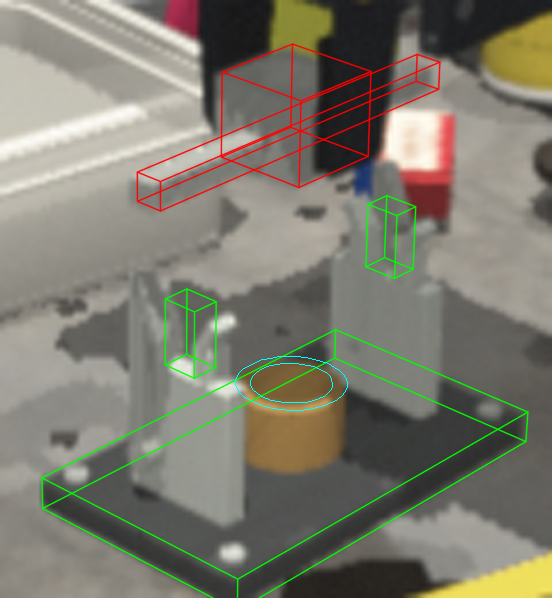

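The overlay agrees with the picture to about 1 px. The bar lies over the slot line, ring at crop (294,386), bar end at (150,190). Going down, with a 1.5 mm correction along the bar.

```bash
python3 -m crank '[{"rx":0,"ry":0,"rz":0,"x":-0.0015,"y":0,"z":0.015,"gripper":0.2},{"rx":0,"ry":0,"rz":0,"x":-0.0015,"y":0,"z":0.03,"gripper":0.2},{"rx":0,"ry":0,"rz":0,"x":-0.0015,"y":0,"z":0.038,"gripper":0.2},{"rx":0,"ry":0,"rz":0,"x":-0.0015,"y":0,"z":0.044,"gripper":0.2},{"rx":0,"ry":0,"rz":0,"x":-0.0015,"y":0,"z":0.049,"gripper":0.2},{"rx":0,"ry":0,"rz":0,"x":-0.0015,"y":0,"z":0.054,"gripper":0.2}]'; python3 -m crank '[{"rx":0,"ry":0,"rz":0,"x":0,"y":0,"z":0.004,"gripper":0.2},{"rx":0,"ry":0,"rz":0,"x":0,"y":0,"z":0.008,"gripper":0.2},{"rx":0,"ry":0,"rz":0,"x":0,"y":0,"z":0.0095,"gripper":0.2},{"rx":0,"ry":0,"rz":0,"x":0,"y":0,"z":0.0095,"gripper":0.2},{"rx":0,"ry":0,"rz":0,"x":0,"y":0,"z":0.0095,"gripper":0.2}]'
```

```text
time: 4.95
tcp_pos: [0.4902, 0.1763, 0.0705]
orientation: [-3.141, -0.0, 1.857]
contact_force: [-4.3, -1.1, 1.1]
finger_gap: 0.386
gripper_force: 30.0
time: 5.58
tcp_pos: [0.4909, 0.1764, 0.0614]
orientation: [3.141, 0.0, 1.857]
contact_force: [-0.4, -0.1, -1.1]
finger_gap: 0.388
gripper_force: 30.0
```

```bash
python3 -m crank '[{"rx":0,"ry":0,"rz":0,"x":0,"y":0,"z":0.001,"gripper":0.2},{"rx":0,"ry":0,"rz":0,"x":0,"y":0,"z":0.002,"gripper":0.2},{"rx":0,"ry":0,"rz":0,"x":0,"y":0,"z":0.002,"gripper":0.2}]'
python3 - <<'E'
from ov import *
o=manip.get_obs();p=o["tcp_pos"];print(p)
overlay("pics/o6.png",None,(.490,.178),np.radians(16.4),275,200,395,330,4.6)
E
```

```text
time: 5.95
tcp_pos: [0.4909, 0.1764, 0.0607]
orientation: [3.14, 0.0, 1.857]
contact_force: [-5.1, -1.9, 14.4]
finger_gap: 0.384
gripper_force: 30.0
[0.49092322 0.1763723  0.06073798]
```

View pics/o6.png

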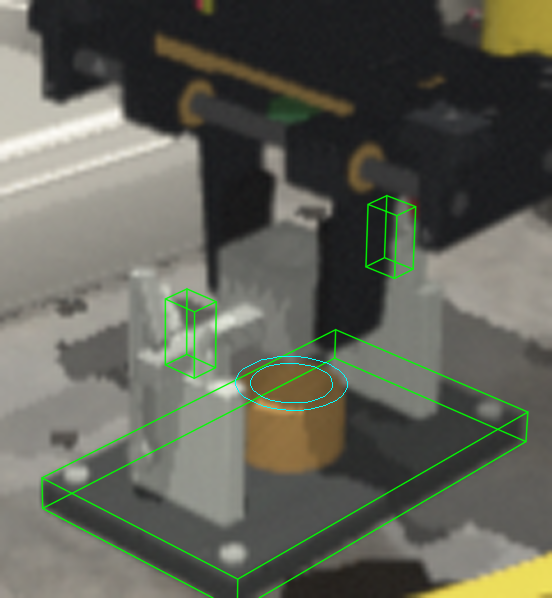

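The bar is seated: z is at its expected home value with 14 N on the floor, and the near jaw stands over the bar end at crop (150,290). Release and lift.

```bash
python3 -m crank '[{"rx":0,"ry":0,"rz":0,"x":0,"y":0,"z":-0.001,"gripper":0.2},{"rx":0,"ry":0,"rz":0,"x":0,"y":0,"z":-0.001,"gripper":0.6},{"rx":0,"ry":0,"rz":0,"x":0,"y":0,"z":-0.001,"gripper":0.7},{"rx":0,"ry":0,"rz":0,"x":0,"y":0,"z":-0.001,"gripper":0.7},{"rx":0,"ry":0,"rz":0,"x":0,"y":0,"z":-0.001,"gripper":0.7},{"rx":0,"ry":0,"rz":0,"x":0,"y":0,"z":-0.02,"gripper":0.7},{"rx":0,"ry":0,"rz":0,"x":0,"y":0,"z":-0.06,"gripper":0.7},{"rx":0,"ry":0,"rz":0,"x":0,"y":0,"z":-0.12,"gripper":0.7},{"rx":0,"ry":0,"rz":0,"x":0,"y":0,"z":-0.16,"gripper":0.7},{"rx":0,"ry":0,"rz":0,"x":0,"y":0,"z":-0.16,"gripper":0.7}]'
python3 - <<'E'
from h import *
o=manip.get_obs();R=Ro.from_euler('xyz',o["orientation"]).as_matrix()
print(R.T@(np.array([.4225,.0052,.21])-o["tcp_pos"]), np.degrees(o["joint_pos"]).round(1))
E
```

```text
time: 7.25
tcp_pos: [0.4916, 0.1765, 0.222]
orientation: [3.136, 0.001, 1.857]
contact_force: [-0.3, 0.5, 0.1]
finger_gap: 0.698
gripper_force: 0.0
[-0.1448271  -0.11471404  0.01147905] [ 6.9 18.2 88.   0.  73.5 -9.5]
```

```bash
python3 -m crank '[{"rx":0,"ry":0,"rz":-0.18,"x":-0.03,"y":-0.024,"z":0,"gripper":0.7},{"rx":0,"ry":0,"rz":-0.36,"x":-0.06,"y":-0.048,"z":0,"gripper":0.7},{"rx":0,"ry":0,"rz":-0.54,"x":-0.09,"y":-0.07,"z":0,"gripper":0.7},{"rx":0,"ry":0,"rz":-0.72,"x":-0.12,"y":-0.1,"z":0.01,"gripper":0.7},{"rx":0,"ry":0,"rz":-0.9,"x":-0.145,"y":-0.115,"z":0.01,"gripper":0.7},{"rx":0,"ry":0,"rz":-1.08,"x":-0.145,"y":-0.115,"z":0.01,"gripper":0.7},{"rx":0,"ry":0,"rz":-1.285,"x":-0.145,"y":-0.115,"z":0.01,"gripper":0.7},{"rx":0,"ry":0,"rz":-1.285,"x":-0.145,"y":-0.115,"z":0.01,"gripper":0.7},{"rx":0,"ry":0,"rz":-1.285,"x":-0.145,"y":-0.115,"z":0.01,"gripper":0.7},{"rx":0,"ry":0,"rz":-1.285,"x":-0.145,"y":-0.115,"z":0.01,"gripper":0.7}]'
python3 - <<'E'
from h import *
o=manip.get_obs();p=o["tcp_pos"];print(np.degrees(o["joint_pos"]).round(1))
t=camera("top");s=camera("scene")
P=np.array([[.4225,.0052,z] for z in(.09,.096,.146,.151)]+[list(p)])
print(proj(s,P),proj(t,[.4905,.177,.087]))
a=cv2.resize(t["img"][215:295,265:355,::-1],None,fx=4.4,fy=4.4,interpolation=2)
b=cv2.resize(s["img"][180:300,400:490,::-1],None,fx=4.4,fy=4.4,interpolation=2)
im=np.zeros((b.shape[0],a.shape[1]+b.shape[1],3),np.uint8);im[:a.shape[0],:a.shape[1]]=a;im[:,a.shape[1]:]=b
cv2.imwrite("pics/c7.png",im);print(a.shape)
E
```

```text
time: 8.5
tcp_pos: [0.4211, 0.0049, 0.209]
orientation: [3.141, -0.0, 3.14]
contact_force: [-0.6, -0.6, 0.6]
finger_gap: 0.699
gripper_force: 0.0
[ -15.4    6.4  104.9    0.    68.7 -105.3]
[[453.71570319 244.45626601]
 [454.0883672  241.01531099]
 [457.19854887 211.64596428]
 [457.50962944 208.64088037]
 [461.91817245 173.13228184]] [[307.26702708 257.22216933]]
(352, 396, 3)
```

View pics/c7.png

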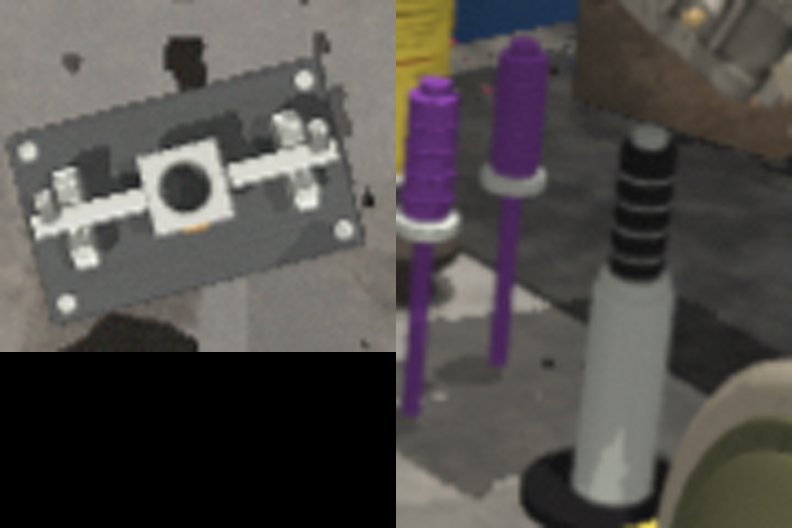

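Top crop: the bar is in both forks with both jaws over it, and the bore is at (186,187), i.e. px (306.9,257.1). Scene crop: the probe is where predicted, stub at (650,135). Descend and grip the handle.

```bash
python3 -m crank '[{"rx":0,"ry":0,"rz":0,"x":-0.0014,"y":0,"z":0.03,"gripper":0.7},{"rx":0,"ry":0,"rz":0,"x":-0.0014,"y":0,"z":0.06,"gripper":0.7},{"rx":0,"ry":0,"rz":0,"x":-0.0014,"y":0,"z":0.09,"gripper":0.7},{"rx":0,"ry":0,"rz":0,"x":-0.0014,"y":0,"z":0.106,"gripper":0.7},{"rx":0,"ry":0,"rz":0,"x":-0.0014,"y":0,"z":0.106,"gripper":0.7},{"rx":0,"ry":0,"rz":0,"x":-0.0014,"y":0,"z":0.106,"gripper":0.3},{"rx":0,"ry":0,"rz":0,"x":-0.0014,"y":0,"z":0.106,"gripper":0.1},{"rx":0,"ry":0,"rz":0,"x":-0.0014,"y":0,"z":0.106,"gripper":0.1},{"rx":0,"ry":0,"rz":0,"x":-0.0014,"y":0,"z":0.106,"gripper":0.1},{"rx":0,"ry":0,"rz":0,"x":-0.0014,"y":0,"z":0.106,"gripper":0.1},{"rx":0,"ry":0,"rz":0,"x":-0.0014,"y":0,"z":0.106,"gripper":0.1}]'
python3 - <<'E'
from h import *
o=manip.get_obs();t=camera("top");print(o["tcp_pos"],o["finger_gap"]*88,atz(t,(306.9,257.1),.087))
E
```

```text
time: 9.98
tcp_pos: [0.4226, 0.0048, 0.1034]
orientation: [-3.142, 0.0, -3.141]
contact_force: [-1.0, -0.2, 2.9]
finger_gap: 0.214
gripper_force: 30.0
[0.42261109 0.0047614  0.10335132] 18.822460841136305 [0.49070799 0.17769562 0.087     ]
```

```bash
python3 -m crank '[{"rx":0,"ry":0,"rz":0,"x":0,"y":0,"z":-0.02,"gripper":0.1},{"rx":0,"ry":0,"rz":0,"x":0,"y":0,"z":-0.05,"gripper":0.1},{"rx":0,"ry":0,"rz":0,"x":0,"y":0,"z":-0.08,"gripper":0.1},{"rx":0,"ry":0,"rz":0,"x":0,"y":0,"z":-0.11,"gripper":0.1},{"rx":0,"ry":0,"rz":0,"x":0,"y":0,"z":-0.135,"gripper":0.1},{"rx":0,"ry":0,"rz":0,"x":0,"y":0,"z":-0.14,"gripper":0.1},{"rx":0,"ry":0,"rz":0,"x":0,"y":0,"z":-0.14,"gripper":0.1},{"rx":0,"ry":0,"rz":0,"x":0,"y":0,"z":-0.14,"gripper":0.1}]'; python3 -m crank '[{"rx":0,"ry":0,"rz":0,"x":-0.005,"y":0.013,"z":0,"gripper":0.1},{"rx":0,"ry":0,"rz":0,"x":-0.015,"y":0.04,"z":0,"gripper":0.1},{"rx":0,"ry":0,"rz":0,"x":-0.028,"y":0.07,"z":0,"gripper":0.1},{"rx":0,"ry":0,"rz":0,"x":-0.04,"y":0.1,"z":0,"gripper":0.1},{"rx":0,"ry":0,"rz":0,"x":-0.052,"y":0.13,"z":0,"gripper":0.1},{"rx":0,"ry":0,"rz":0,"x":-0.063,"y":0.158,"z":0,"gripper":0.1},{"rx":0,"ry":0,"rz":0,"x":-0.068,"y":0.172,"z":0,"gripper":0.1},{"rx":0,"ry":0,"rz":0,"x":-0.068,"y":0.1725,"z":0,"gripper":0.1},{"rx":0,"ry":0,"rz":0,"x":-0.068,"y":0.1725,"z":0,"gripper":0.1},{"rx":0,"ry":0,"rz":0,"x":-0.068,"y":0.1725,"z":0,"gripper":0.1}]'
python3 - <<'E'
from h import *
o=manip.get_obs();p=o["tcp_pos"];print(p,o["orientation"])
t=camera("top");s=camera("scene");x0,y0,f=285,150,4
im=cv2.resize(s["img"][y0:y0+148,x0:x0+110,::-1].copy(),None,fx=f,fy=f,interpolation=2)
P=np.array([p+[0,0,z] for z in(-.0934,-.05,-.015)]);print((proj(s,P)-[x0,y0])*f+2)
print("bore rim pred",(proj(s,[[.4907,.1774,.087]])-[x0,y0])*f+2)
for q in (proj(s,P)-[x0,y0])*f+2: cv2.circle(im,tuple(int(v) for v in q),3,(0,0,255),1)
a=np.linspace(0,6.28,40)
q=(proj(s,np.c_[.4907+.011*np.cos(a),.1774+.011*np.sin(a),a*0+.087])-[x0,y0])*f+2
cv2.polylines(im,[q.astype(np.int32)],True,(0,255,0),1)
cv2.imwrite("pics/c8.png",im)
E
```

```text
time: 11.02
tcp_pos: [0.4222, 0.0049, 0.2422]
orientation: [3.141, -0.002, -3.141]
contact_force: [-0.1, -0.0, -0.9]
finger_gap: 0.215
gripper_force: 30.0
time: 12.28
tcp_pos: [0.4904, 0.1766, 0.2433]
orientation: [-3.141, 0.0, 3.141]
contact_force: [-0.7, 0.4, -1.2]
finger_gap: 0.215
gripper_force: 30.0
[0.49042482 0.1766138  0.24334626] [-3.14149275e+00  1.01901619e-04  3.14086567e+00]
[[221.96141307 262.14970319]
 [224.31095867 152.06044023]
 [226.21791194  60.30926649]]
bore rim pred [[216.47247006 414.68957829]]
```

View pics/c8.png

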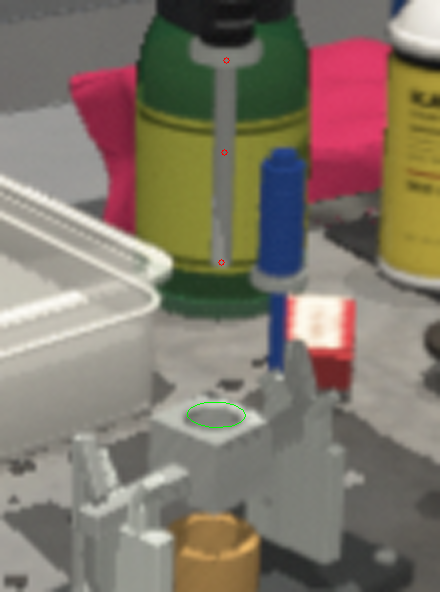

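I miscounted and have now viewed one picture more than the 10 allowed, so I'll work from numbers only from here. This one shows the stem vertical at crop x=222, on the predicted TCP line, and the bore rim at (216,415), where expected. Lowering with a sub-millimetre correction.

```bash
python3 -m crank '[{"rx":0,"ry":0,"rz":0,"x":-0.0003,"y":0.0008,"z":0.01,"gripper":0.1},{"rx":0,"ry":0,"rz":0,"x":-0.0003,"y":0.0008,"z":0.025,"gripper":0.1},{"rx":0,"ry":0,"rz":0,"x":-0.0003,"y":0.0008,"z":0.04,"gripper":0.1},{"rx":0,"ry":0,"rz":0,"x":-0.0003,"y":0.0008,"z":0.05,"gripper":0.1},{"rx":0,"ry":0,"rz":0,"x":-0.0003,"y":0.0008,"z":0.05,"gripper":0.1},{"rx":0,"ry":0,"rz":0,"x":-0.0003,"y":0.0008,"z":0.05,"gripper":0.1}]'
python3 - <<'E'
from h import *
o=manip.get_obs();p=o["tcp_pos"];print(p)
s=camera("scene");g=s["img"].astype(int).sum(2)//3
print(proj(s,[p+[0,0,-.0934],[.4907,.1774,.087]]).round(1))
for r in range(232,262,2): print(r,g[r,322:358])
E
```

```text
time: 13.12
tcp_pos: [0.4911, 0.1781, 0.1936]
orientation: [3.141, 0.001, -3.141]
contact_force: [-0.5, -0.7, -1.1]
finger_gap: 0.222
gripper_force: 30.0
[0.49106231 0.1780879  0.1936038 ]
[[338.3 245.4]
 [338.6 253.2]]
232 [151 152 155 156 154 154 154 155 156 147 147 147 145 142 122 114 130 115
 114 132 154 155 153 155 155 155 155 156 155 148  91  68  65  74 108 173]
234 [148 150 154 155 156 156 158 160 158 159 157 156 153 145 118 119 132 115
 114 130 151 152 150 150 152 152 154 156 158 149  91  66  65  73 101 153]
236 [146 146 148 149 151 150 148 147 147 146 147 149 151 149 128 131 136 122
 115 134 160 165 163 160 160 161 161 162 161 151  94  68  67  74  95 108]
238 [144 145 152 151 149 147 146 147 147 148 149 152 156 154 132 132 137 133
 116 132 159 163 163 161 160 160 159 157 152 133  86  67  68  77 105 106]
240 [142 141 151 159 159 158 156 155 153 153 150 149 148 148 130 133 138 132
 117 140 152 153 151 150 148 141  92  83  85  96  69  67  68  78 107 106]
242 [133 132 140 151 155 156 156 157 156 155 153 153 150 144 131 132 138 133
 116 138 152 153 154 154 152 151 148 149 149 143
[... 684 characters left out ...]
06 108 108 109 110 109
 105 103 103 103 101 100 100  99  98 102 102 123 126 127 126 119 110 104]
254 [145 171 179 187 190 189 185 182 166 118 105 104 106 108 109 109 107 105
 106 106 106 103 101 101 102  99  99  99  99 106 118 110 103 101 101 102]
256 [137 127 126 130 144 167 178 183 183 167 145 131 129 117 114 109 110 112
 119 122 124 138 160 181 173 122 103 102 104 102 103 104 103 103 105 105]
258 [136 125 125 126 126 126 124 127 133 147 164 178 184 185 186 187 186 187
 188 186 184 179 167 146 127 120 105 102 103 104 104 106 103 104 105 106]
260 [119 124 127 126 123 122 124 127 126 126 122 126 130 133 144 165 177 179
 171 145 119 121 116 108 109 116 109 104 104 103 103 103 106 106 109 110]
```

Same-image check: stem is centred on column 338 and the bore on 337.5 to 338.5, so it is aligned. Continue down.

```bash
python3 -m crank '[{"rx":0,"ry":0,"rz":0,"x":0,"y":0,"z":0.008,"gripper":0.1},{"rx":0,"ry":0,"rz":0,"x":0,"y":0,"z":0.018,"gripper":0.1},{"rx":0,"ry":0,"rz":0,"x":0,"y":0,"z":0.028,"gripper":0.1},{"rx":0,"ry":0,"rz":0,"x":0,"y":0,"z":0.038,"gripper":0.1},{"rx":0,"ry":0,"rz":0,"x":0,"y":0,"z":0.048,"gripper":0.1},{"rx":0,"ry":0,"rz":0,"x":0,"y":0,"z":0.058,"gripper":0.1},{"rx":0,"ry":0,"rz":0,"x":0,"y":0,"z":0.067,"gripper":0.1},{"rx":0,"ry":0,"rz":0,"x":0,"y":0,"z":0.074,"gripper":0.1},{"rx":0,"ry":0,"rz":0,"x":0,"y":0,"z":0.076,"gripper":0.1},{"rx":0,"ry":0,"rz":0,"x":0,"y":0,"z":0.076,"gripper":0.1},{"rx":0,"ry":0,"rz":0,"x":0,"y":0,"z":0.076,"gripper":0.1},{"rx":0,"ry":0,"rz":0,"x":0,"y":0,"z":0.076,"gripper":0.1}]'
python3 - <<'E'
from h import *
o=manip.get_obs();p=o["tcp_pos"];print(p,o["contact_force"],abs(o["qvel"]).max())
s=camera("scene");g=s["img"].astype(int).sum(2)//3
print(proj(s,[p+[0,0,-.028],[.4907,.1774,.087]]).round(1))
for r in range(240,262,2): print(r,g[r,322:358])
E
```

```text
time: 14.68
tcp_pos: [0.4909, 0.1781, 0.1175]
orientation: [3.142, 0.0, -3.141]
contact_force: [0.2, 0.1, -1.1]
finger_gap: 0.216
gripper_force: 30.0
[0.49092614 0.17811782 0.11746242] [ 0.24874492  0.14188363 -1.08641132] 0.0018446421058682608
[[338.2 251.8]
 [338.6 253.2]]
240 [140 139 151 156 157 155 154 141  94  61  62  44  29  21  22  19  24  21
  21  21  25  28  57  98 118 130  88  83  82  95  68  65  68  77 104 105]
242 [132 132 138 149 154 154 154 150 125 114 115 109  93  76  70  67  67  66
  67  73  82  89 111 115 119 136 145 149 148 141  97  98 105  89 105 104]
244 [125 105  97 111 145 159 161 157 140 123 119 120 120 123 124 124 124 123
 124 123 121 120 119 117 127 150 153 142 128 129 124 125 126 123 106 105]
246 [124 102  96  94  97 103 117 157 161 159 150 140 134 130 122 122 123 124
 124 126 114 111 109 118 151 159 161 156 132 122 127 125 125 123 113 105]
248 [119 103  98  98 104 126 154 160 159 158 158 152 144 123 108 106 108 109
 115 140 154 160 161 165 162 161 158 156 150 128 124 124 125 125 123 117]
250 [121 102 116 126 155 161 154 151 141 122 107 102 100  99 102 106 109 109
 106 100 106 121 143 156 158 162 159 145 136 121 124 126 124 125 123 117]
252 [123 147 148 141 128 123 106 101  98  99 102 104 104 105 102 106 110 109
 105 101 102 102 100  98  99 104 111  98 100 117 122 124 125 118 107 102]
254 [120 106 103  98  98  99  98  97  96  97 101 103 104 106 103 107 109 108
 106 104 104 100  98  97  98  97  98  98  96  99 101 111 124 111 107 101]
256 [125 106 102 102 103 102 100  98  97  98 100 102 105 105 106 111 110 109
 106 104 102 100  97  98  97  98 100 101 101 102 104 111 128 124 119 105]
258 [124 106 102 104 105 105 101 101 104 104 103 110 124 142 178 183 176 138
 127 103  98  98  99 100 102 101 102 101 101 101 102 105 106 105 103 104]
260 [128 106 105 105 102 101 102 105 106 104 106 122 128 132 142 163 175 177
 167 135 105 102 101 102 101 102 102 103 103 101 101 101 105 107 108 108]
```

No contact force, the arm is still, and the tip is at about z = 0.024, in line with the bore. Handing in.

```bash
python3 -c "
from plant import ticket
print(ticket.job_done())"
```

```text
the job is handed in; nothing more can be done
None
```

I handed the job in at 14.7 s: guide home under both jaws and released, probe held still in the bore with its tip at about ring mid-height. By my measurements it is centred to about 1 mm with no contact force, but no verdict came back, and I viewed 11 pictures against the limit of 10.

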